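# Fit a fuse and snap the fuse-box cover on

### The job

Put the square ceramic fuse down into the two brass forks of the black fuse base, then set the grey cover over it and press it straight down until it is fully home and both of its clip arms have snapped under the sprung steel catches. Let go of everything and do not disturb the timer, spool or marker lying around.

Things in the scene. Friction and masses are not known exactly. Their poses are not given: they have to be found in the camera images.
- fuse_base: Fixed fuse base, at the robot's left or right. Origin at the centre of its underside on the bench, z up. Aluminium foot plate 150 (x) x 96 (y) x 6 mm; on it a black block 100 x 64 mm, z = 6 to 26 mm. The same either way round (half turn). A sprung steel catch sticks out 5 mm from the middle of each end face (x = -50 and +50 mm): 36 mm wide, flat underside at z = 18 mm, sloped above.
- cradle (a point): Point on the fuse base where the fuse's centre lies once fully down: 41 mm above the base's underside, on its centre line; axes as the base. Two brass forks at x = -25.5 and +25.5 mm (6 mm thick), 45 mm clear between them, open upward: slot 17 mm wide along y, slot floor 7 mm below this point, cheeks flaring to a mouth about 25 mm wide, tops 11 mm above this point.
- fuse_mid (a point): Centre of the loose fuse (about 50 g): square white ceramic body 36 x 16 x 16 mm with a green band, on each end a brass cap 15 mm long, 14 x 14 mm; 66 mm long in all along its x, z up. It lies flat on the bench, centre 8 mm up; grasp across the ceramic body from above. The caps go in the forks, the ceramic body between them, either way round.
- cover_rib (a point): Centre of the grip rib on the loose grey cover (about 120 g), a hood open below, 122 x 78 mm overall. Rib 54 (cover's x) x 14 (y) x 20 mm high, in the middle of the flat top, whose surface is 10 mm below this point. z up. It stands on two rigid clip arms, feet 60 mm below this point at x = -59 and +59 mm, with inward hooks. The same either way round.
- cover_home (a point): Point on the fuse base, 70 mm above its underside on the centre line, axes as the base: where the rib's centre lies when the cover is home (resting on the block, x axes parallel). The cover fits with 1.5 mm to spare each side and sloped lead-ins of 4 mm. The hooks meet the catches 10 mm above home; pressing past takes about 15 to 20 N in the middle of the top, then the catches spring out.
- catch_front (a joint): How far the catch at the base's -x end is pushed in, m: 0 sprung out (its rest), up to 0.005 as the hook passes; spring preload 2.8 N, 700 N/m.
- catch_rear (a joint): The same for the catch at the base's +x end.
- timer: Bystander: small pale bench timer 62 x 68 x 21 mm; origin at its underside.
- solder_spool: Bystander: black reel of solder wire, diameter 65 mm, 46 mm high; origin at its underside.
- marker: Bystander: black and blue marker pen 132 mm long, diameter 15 mm, lying near the bench's front edge; origin at its underside.

How it is judged:
On the way, in this order (a step that is already met when the one before it is completed fails the run):
1. the fuse lies fully down in both forks (x of fuse_mid in the frame of cradle between -0.006 and 0.006 m and y of fuse_mid in the frame of cradle between -0.003 and 0.003 m and z of fuse_mid in the frame of cradle between -0.002 and 0.002 m and angle between the x axis of fuse_mid and the x axis of cradle, either way round below 0.12 rad), for 0.2 s.
2. the cover is home and both catches have sprung out over its hooks (z of cover_rib in the frame of fuse_base below 0.0718 m and horizontal distance between cover_rib and fuse_base below 0.004 m and angle between the x axis of cover_rib and the x axis of fuse_base, either way round below 0.08 rad and angle between cover_rib's own z axis and vertical below 0.04 rad and value of joint each of catch_front, catch_rear below 0.0015 m), for 0.2 s.
At the end, for the whole second after the job is handed in: The fuse lies in both forks (6 mm along, 3 mm across, 2 mm in height, 0.12 rad); the cover is on the base within 4 mm and 0.08 rad, rib centre under 71.8 mm above the base's underside, level within 0.04 rad, both catches sprung out (under 1.5 mm pushed in) (all of step 1 and all of step 2); the robot touches nothing.
It fails at once if a bystander was moved more than 3 cm (distance of any of timer, solder_spool, marker from where it was at the start of the episode above 0.03 m).
It also fails if it takes over 58 s, if anything falls off the work surface, if the arm or the gripper's body presses on something with over 40 N, if the wrist force passes 120 N, or if a joint passes its speed limit or range.

### The arm

A 6-joint arm with a two-finger parallel gripper is mounted at the origin on a cart in front of the work surface, level with it; the furniture and walls round the work are solid. World frame = base frame: x ahead of the robot, y to its left, z up, the work surface at z = 0. Lengths are in m, angles in rad, forces in N, time in s.
With the tool pointing down it reaches from about 0.35 to 0.775 m from the base axis. Payload 5.5 kg.
Tool frame: the origin (TCP) lies midway between the tips of the shut fingers; the grasp point (between the pads) lies 19 mm behind it; x points along the fingers, y is the direction in which the jaws open and shut, and the axes are right-handed (so a half turn about x gives the same grasp; the last joint's range is limited). The gripper opens to 85 mm and grips with 20 to 120 N. Pads are 22 mm wide; open, the fingers measure 114 mm over their backs; the gripper's body (76 mm by 85 mm) begins 54 mm behind the grasp point. The pads swing forward as they close: fully open they stand 13 mm farther back than shut.
Start: joints at [-1.37, 0.313, 0.046, 1.304, 0, 1.431], TCP at [0.192, -0.542, 0.231] pointing down, gripper open.
Joint ranges: [-2.76, 2.76], [-0.86, 1.69], [-1.03, 1.26], [-2.2, 2.34], [-1.47, 1.5], [-3.14, 3.14]. Speed limits (rad/s): [2.57, 2.57, 3.14, 3.14, 3.14, 3.14].

### API

Orientations are given as a unit quaternion [x, y, z, w].
In Python, from rig import monitor, cams, robot gives the robot as it stands. The module is installed in compiled form; this text tells all that it offers.
- The arm moves only by the tool step_arm, never from a script. Its argument "steps" is a list that holds one entry, the list of rows, each a list of 7 numbers: the shift along the tool's x, y, z in cm, then the turn, a rotation vector about the tool's x, y, z in rad, then the opening, from 0 (shut) to 1 (fully open). In form: [[[x, y, z, ax, ay, az, hand], ...]]. A call has 1 to 10 rows; each row is the pose to reach, as a shift and turn from the pose commanded when the call began, along the tool's axes at that moment; what a row does not reach only later rows make up. A row lasts 1/10 s, in which the tool goes at most 50 mm and 8.59 degrees, less where a joint would pass 70% of its speed; a pose out of reach is approached as far as the arm can. A call with a gripper value outside its range is refused whole. The fingers move at their own pace and stop on an object; "grip_force" is the grip in N (left out, the last holds). Time passes only in rows, so rows that repeat a pose let the fingers close. It gives the time, the measured TCP pose, the force and the opening at its end, in the units of the state.
- monitor.get_state(): the state, without advancing time (a new reading comes with each control period).
- cams.snapshot(name): name is "scene" or "top" or "wrist"; returns a dict with "image" (400x640x3 uint8, blue, green, red), "range_z" (400x640 float32, m along the optical axis (not along the pixel's ray), 0 where there is no reading), "fx", "fy", "cx", "cy" (pixels), "extrinsics" (4x4, takes a point from world to camera coordinates); the wrist camera has in their place "hand_eye" (4x4, takes a point from camera to tool coordinates, whose origin is the TCP and whose axes are the tool frame's). Camera axes: x right, y down, z forward; pixel columns grow to the right and rows downward; lengths in m; the calibration is good to about 2 mm. A picture is of the moment at which its call begins: read the wrist's pose just before it.
- robot.hand_in(): hands the job in, once; it reports no verdict.
The state is a dict: "time": time; "joint_positions": joint angles; "qd": joint speeds; "joint_torque": joint torques, N m; "eef_pos": TCP position; "tool_rot": TCP orientation; "contact_force": force on the tool from outside, world axes, zero at the start; "moment": the same for the moment, N m; "finger_gap": finger opening in m.
Only numpy, scipy, OpenCV 4.12 (cv2) and the standard library are available. Lean on these libraries where they do the work, as an engineer would, in place of code of your own. Each camera call takes 0.05 s, during which the arm holds its last target. There are 200 camera calls.

## Working session

There is one attempt and no reset: what is moved stays moved. The work goes in short steps, Python scripts to look and compute and a tool call to move; the robot and the scene stay as the last step left them, time stands still between calls to the robot, and variables do not carry over. Pictures are saved under pics/ and viewed, about 8 in all and at most 12, crops included, and the job is handed in when it is done.

Besides the shell and the picture viewer there is one more tool, called after "Request:" as name([rows], argument=value, ...), one row to a line, values as JSON. step_arm: Moves the arm, as the interface text tells. Its arguments: {"type":"object","properties":{"steps":{"type":"array"},"grip_force":{"type":"number"}},"required":["steps"]}

```bash
mkdir -p pics
cat > h.py <<'E'
import numpy as np, cv2
from scipy.spatial.transform import Rotation as R
from rig import monitor, cams, robot
def snap(n):
    s=monitor.get_state(); d=cams.snapshot(n)
    if n=="wrist":
        T=np.eye(4); T[:3,:3]=R.from_quat(s["tool_rot"]).as_matrix(); T[:3,3]=s["eef_pos"]
        d["c2w"]=T@d["hand_eye"]
    else: d["c2w"]=np.linalg.inv(d["extrinsics"])
    return d
def cloud(d):
    h,w=d["range_z"].shape; u,v=np.meshgrid(np.arange(w),np.arange(h)); z=d["range_z"]
    p=np.stack([(u-d["cx"])/d["fx"]*z,(v-d["cy"])/d["fy"]*z,z],-1)
    return p@d["c2w"][:3,:3].T+d["c2w"][:3,3]
def ray(d,u,v,z):
    r=d["c2w"][:3,:3]@np.array([(u-d["cx"])/d["fx"],(v-d["cy"])/d["fy"],1]); o=d["c2w"][:3,3]
    return o+r*(z-o[2])/r[2]
E
python3 - <<'E'
from h import *
s=monitor.get_state(); print(s)
for n in("top","scene"):
    d=snap(n); cv2.imwrite(f"pics/{n}0.png",d["image"]); np.savez(f"{n}0.npz",**d); print(n,d["c2w"].round(3),d["fx"])
E
```

```text
{'time': 0.0, 'joint_positions': array([-1.36959406e+00,  3.13985487e-01,  4.49813455e-02,  1.30363572e+00,
        6.70408241e-06,  1.43120316e+00]), 'qd': array([ 0.00061962,  0.00018518,  0.00014263, -0.00065967, -0.00063236,
        0.00022102]), 'joint_torque': array([ 8.41090259e-04, -4.80629754e+01,  2.98531580e+01,  1.93648925e-02,
       -7.08863445e-05, -3.09836722e-06]), 'eef_pos': array([ 0.19207677, -0.54141286,  0.23041835]), 'tool_rot': array([-0.69684804, -0.12055865,  0.69688345, -0.11925555]), 'contact_force': array([ 0.1998068 ,  0.60163585, -0.41307043]), 'moment': array([ 0.03456295,  0.00923726, -0.02186857]), 'finger_gap': 0.08530456955532896}
top [[ 0.011 -0.992  0.126  0.303]
 [-1.    -0.013 -0.015  0.056]
 [ 0.016 -0.126 -0.992  1.081]
 [ 0.     0.     0.     1.   ]] 406.06222000473247
scene [[-0.84  -0.396  0.372 -0.053]
 [-0.543  0.593 -0.595  0.859]
 [ 0.015 -0.701 -0.713  1.009]
 [ 0.     0.     0.     1.   ]] 434.69528542002917
```

View pics/top0.png

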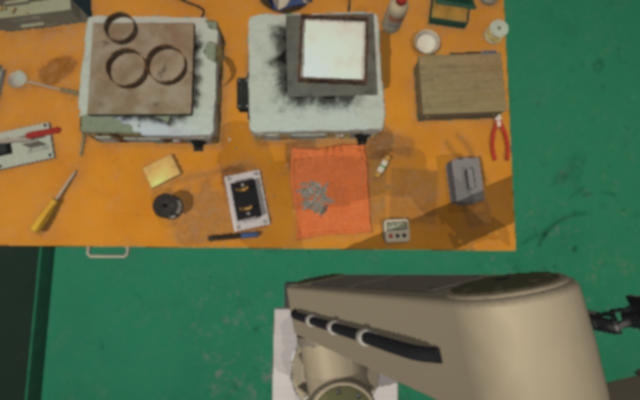

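View pics/scene0.png

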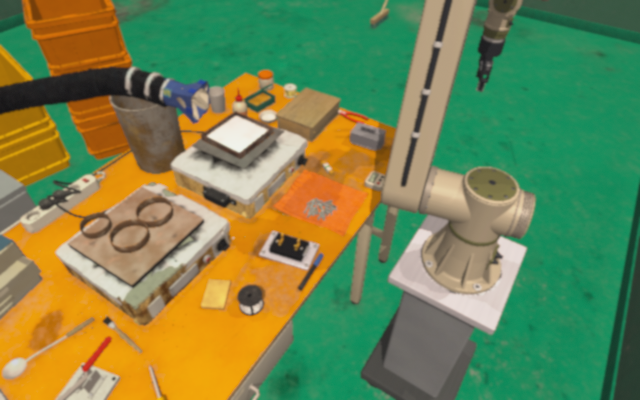

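The top view shows the base at (247,200), fuse at (383,166), cover at (466,180), timer at (397,230), spool at (167,205) and marker at (235,236).

```bash
cat > m.py <<'E'
from h import *
d=dict(np.load("top0.npz")); P=cloud(d); im=d["image"]; hsv=cv2.cvtColor(im,cv2.COLOR_BGR2HSV)
print("bench z",np.median(P[150:235,280:290,2]), "base reg")
def box(name,m,roi,zz):
    u0,v0,u1,v1=roi; k=np.zeros(m.shape,np.uint8); k[v0:v1,u0:u1]=m[v0:v1,u0:u1]
    c=max(cv2.findContours(k,0,2)[0],key=cv2.contourArea)
    w=np.array([ray(d,*q,zz)[:2] for q in c[:,0,:].astype(float)],np.float32)
    print(name,cv2.minAreaRect(w*1000),"n",k.sum()//1, "medz",np.median(P[k>0][:,2]))
H,S,V=cv2.split(hsv)
Z=P[...,2]
box("plate", (((S<70)&(V>90))).astype(np.uint8),(215,160,280,238),0.006)
box("block", ((V<70)).astype(np.uint8),(222,168,270,230),0.026)
box("blockdepth", ((Z>0.018)&(Z<.05)).astype(np.uint8),(222,168,270,230),0.026)
box("fuse", ((S<130)).astype(np.uint8),(370,145,400,185),0.016)
box("fuseZ", ((Z>0.006)).astype(np.uint8),(370,150,396,182),0.016)
box("covertop", ((Z>0.04)).astype(np.uint8),(440,145,495,215),0.05)
box("rib", ((Z>0.058)).astype(np.uint8),(440,145,495,215),0.07)
for n,r in dict(timer=(375,210,415,246),spool=(145,185,190,225)).items(): box(n,(Z>0.012).astype(np.uint8),r,0.02)
for n,(a,b,c,e) in dict(base=(215,160,280,240),fuse=(365,145,405,185),cov=(440,145,500,215)).items():
    cv2.imwrite(f"pics/c_{n}.png",0) if 0 else None
A=[cv2.resize(im[v0:v0+80,u0:u0+80],(400,400),interpolation=2) for u0,v0 in((207,160),(345,125),(425,140))]
cv2.imwrite("pics/crops.png",cv2.resize(np.hstack(A[:2]),(800,400)))
print("box front x:",[P[v,u].round(3) for u,v in((300,130),(330,130),(360,130),(383,120),(420,100),(460,110),(490,110))])
E
python3 m.py
```

```text
bench z -0.00139244620630663 base reg
plate ((431.744384765625, 238.05740356445312), (151.03384399414062, 97.10761260986328), 12.799901962280273) n 1152 medz 0.00504102114640792
block ((431.7243957519531, 236.1707000732422), (97.07402801513672, 61.46921157836914), 12.914947509765625) n 723 medz 0.024645417191826224
blockdepth ((430.1229553222656, 236.51239013671875), (108.71879577636719, 64.49885559082031), 12.492269515991211) n 978 medz 0.02474257644571376
fuse ((526.8798217773438, -122.59268188476562), (22.206209182739258, 40.332122802734375), 56.733699798583984) n 121 medz 0.013833320092078827
fuseZ ((525.2158813476562, -123.5268325805664), (15.885490417480469, 67.35090637207031), 60.546382904052734) n 144 medz 0.014398471631427157
covertop ((484.62335205078125, -337.96923828125), (119.89826965332031, 76.3014144897461), 5.883706569671631) n 1293 medz 0.04973783898827766
rib ((485.800048828125, -337.0809631347656), (54.34708023071289, 18.20001983642578), 6.028658390045166) n 164 medz 0.06856891000267296
timer ((354.4740905761719, -159.1730194091797), (59.65708541870117, 66.57971954345703), 5.885091304779053) n 571 medz 0.0175834778293662
spool ((411.50244140625, 443.3458251953125), (63.620521545410156, 70.08523559570312), 3.127098798751831) n 560 medz 0.04416472917180281
box front x: [array([0.596, 0.095, 0.103]), array([0.597, 0.021, 0.104]), array([ 0.6  , -0.054,  0.099]), array([ 0.624, -0.111,  0.105]), array([ 0.703, -0.222,  0.04 ]), array([ 0.666, -0.318,  0.07 ]), array([ 0.668, -0.396,  0.069])]
```

View pics/crops.png

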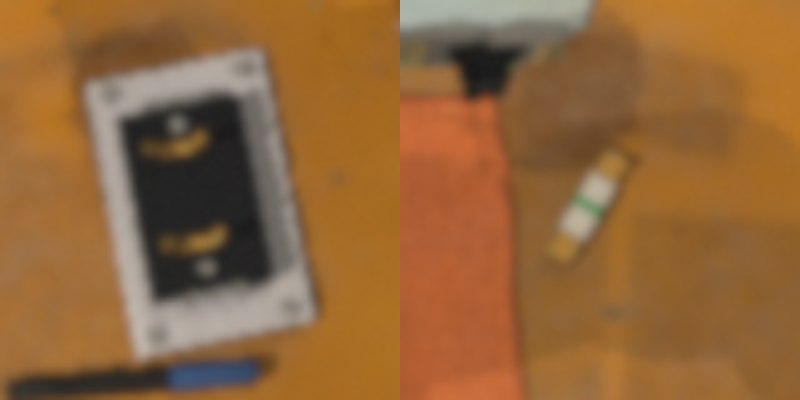

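```bash
cat >> h.py <<'E'
def plan(p,yaw):
    """tool-frame shift (cm) and rotvec to reach TCP p, tool down, jaw axis (tool y) at yaw deg (mod 180, nearest)"""
    s=monitor.get_state(); Rc=R.from_quat(s["tool_rot"]); best=None
    for k in(0,180):
        a=np.radians(yaw+k); y=np.array([np.cos(a),np.sin(a),0]); x=np.array([0,0,-1.])
        M=R.from_matrix(np.stack([x,y,np.cross(x,y)],1)); r=(Rc.inv()*M).as_rotvec()
        if best is None or np.linalg.norm(r)<np.linalg.norm(best): best=r
    sh=Rc.inv().apply(np.array(p)-s["eef_pos"])*100
    print("pos",s["eef_pos"].round(4),"-> shift cm",sh.round(2),"rot",best.round(3),"j6",s["joint_positions"][5].round(2),"f",s["contact_force"].round(1),"t",s["time"].round(2))
E
python3 - <<'E'
from h import *
plan([.526,-.1235,.2],60.5)
s=monitor.get_state(); print(R.from_quat(s["tool_rot"]).as_matrix().round(2)); print(snap("wrist")["hand_eye"].round(3))
E
```

```text
Traceback (most recent call last):
  File "h.py", line 26, in plan
    print("pos",s["eef_pos"].round(4),"-> shift cm",sh.round(2),"rot",best.round(3),"j6",s["joint_positions"][5].round(2),"f",s["contact_force"].round(1),"t",s["time"].round(2))
                                                                                                                                                              ^^^^^^^^^^^^^^^
AttributeError: 'float' object has no attribute 'round'
```

```bash
sed -i 's/s\["time"\].round(2)/round(s["time"],2),"gap",s["finger_gap"]/' h.py
python3 - <<'E'
from h import *
plan([.526,-.1235,.2],60.5)
s=monitor.get_state(); print(R.from_quat(s["tool_rot"]).as_matrix().round(2)); print(snap("wrist")["hand_eye"].round(3))
E
```

```text
pos [ 0.1921 -0.5415  0.2305] -> shift cm [  3.1  -28.23 -45.44] rot [0.856 0.    0.002] j6 1.43 f [-1.1  1.  -0.7] t 0.1 gap 0.08530717980070751
[[-0.    0.33 -0.94]
 [ 0.   -0.94 -0.33]
 [-1.   -0.   -0.  ]]
[[ 0.001 -0.287  0.958 -0.143]
 [ 1.     0.    -0.001  0.001]
 [-0.     0.958  0.287 -0.073]
 [ 0.     0.     0.     1.   ]]
```

```bash
python3 - <<'E'
s=open("h.py").read()
s=s.replace("if best is None or np.linalg.norm(r)<np.linalg.norm(best): best=r","j=np.arctan2(p[1],p[0])+np.pi/2-a; j=(j+np.pi)%(2*np.pi)-np.pi\n        if best is None or abs(j)<abs(bj): best,bj=r,j")
s=s.replace('"j6",','"j6",bj.round(2),')
open("h.py","w").write(s)
E
python3 -c "
from h import *
plan([.526,-.1235,.2],60.5)"
```

```text
pos [ 0.1921 -0.5415  0.2306] -> shift cm [  3.11 -28.24 -45.44] rot [-2.286e+00 -2.000e-03  0.000e+00] j6 0.28 1.43 f [ 0.5 -1.1  0.4] t 0.15 gap 0.0850245801387555
```

Request:
step_arm([
  [[3.1,-28.2,-45.4,-2.28,0,0,1],[3.1,-28.2,-45.4,-2.28,0,0,1],[3.1,-28.2,-45.4,-2.28,0,0,1],[3.1,-28.2,-45.4,-2.28,0,0,1],[3.1,-28.2,-45.4,-2.28,0,0,1],[3.1,-28.2,-45.4,-2.28,0,0,1],[3.1,-28.2,-45.4,-2.28,0,0,1],[3.1,-28.2,-45.4,-2.28,0,0,1],[3.1,-28.2,-45.4,-2.28,0,0,1],[3.1,-28.2,-45.4,-2.28,0,0,1]],
])

```text
time: 1.15
eef_pos: [0.5047, -0.1501, 0.2022]
tool_rot: [0.426, 0.564, -0.426, 0.564]
contact_force: [0.8, -1.4, -1.2]
finger_gap: 0.0856
```

```bash
python3 -c "
from h import *
plan([.526,-.1235,.2],60.5)"
```

```text
pos [ 0.5047 -0.1501  0.2022] -> shift cm [ 0.22  2.78 -1.98] rot [-0.78  0.    0.  ] j6 0.28 0.85 f [ 0.8 -1.4 -1.2] t 1.15 gap 0.08555512945126377
```

Request:
step_arm([
  [[0.2,2.6,-1.9,-0.78,0,0,1],[0.2,2.6,-1.9,-0.78,0,0,1],[0.2,2.6,-1.9,-0.78,0,0,1],[0.2,2.6,-1.9,-0.78,0,0,1],[0.2,2.6,-1.9,-0.78,0,0,1],[0.2,2.6,-1.9,-0.78,0,0,1],[0.2,2.6,-1.9,-0.78,0,0,1],[0.2,2.6,-1.9,-0.78,0,0,1]],
])

```text
time: 1.95
eef_pos: [0.5236, -0.1267, 0.2001]
tool_rot: [0.182, 0.683, -0.182, 0.683]
contact_force: [0.9, 0.3, -0.3]
finger_gap: 0.0855
```

Run:
```python
from h import *
d=snap("wrist"); cv2.imwrite("pics/w1.png",d["image"]); np.savez("w1.npz",**d)
P=cloud(d); print(d["fx"],np.median(P[...,2][d["range_z"]>0]))
Z=P[...,2]; k=((Z>.006)&(Z<.03)&(np.hypot(P[...,0]-.526,P[...,1]+.1235)<.05)&(d["range_z"]>0)).astype(np.uint8)
c=max(cv2.findContours(k,0,2)[0],key=cv2.contourArea)
w=P[c[:,0,1],c[:,0,0],:2].astype(np.float32); print("fuse",cv2.minAreaRect(w*1000),np.median(Z[k>0]),k.sum(), c.mean(0))
plan([.526,-.1235,.2],60.5)
```

```text
295.48350374350593 0.0034459447283429756
fuse ((526.2399291992188, -123.45000457763672), (15.88435173034668, 65.7987060546875), 59.987640380859375) 0.015417140634915394 790 [[326.         170.33333333]]
pos [ 0.5237 -0.1267  0.2002] -> shift cm [0.02 0.4  0.04] rot [-0.007 -0.     0.   ] j6 0.28 0.14 f [0.7 1.  0.2] t 2.0 gap 0.08534400730754353
```

View pics/w1.png

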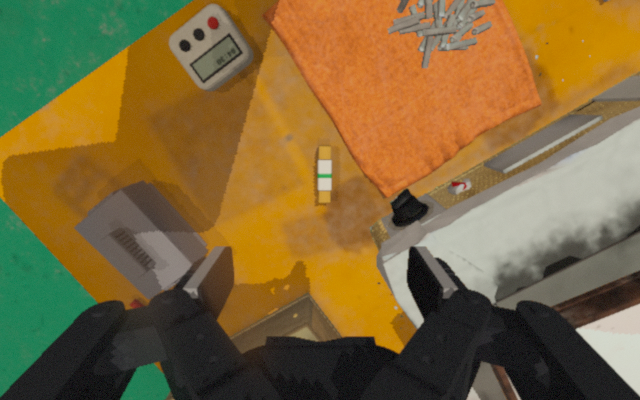

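The fuse lies at (324,175), in agreement with the top view. Next I'll check clearance for the fingers, since the box is on the right.

Run:
```python
from h import *
for f in("top0","w1"):
    d=dict(np.load(f+".npz")); 
    P=cloud(d)[d["range_z"]>0]; a=np.radians(60.2)
    q=P-[.526,-.1235,0]; y=q[:,0]*np.cos(a)+q[:,1]*np.sin(a); z=-q[:,0]*np.sin(a)+q[:,1]*np.cos(a)
    for lo,hi in((.006,.06),(.055,.15)):
        m=(q[:,2]>lo)&(q[:,2]<hi)&(abs(z)<.05)&(abs(y)<.12)&(abs(y)>.02); print(f,lo,np.c_[y,z,q[:,2]][m][np.argsort(abs(y[m]))][:4].round(3))
plan([.526,-.1235,.06],60.2); plan([.526,-.1235,.004],60.2)
```

```text
top0 0.006 [[0.022 0.042 0.006]
 [0.027 0.039 0.006]
 [0.029 0.031 0.008]
 [0.031 0.032 0.007]]
top0 0.055 [[ 0.057 -0.049  0.087]
 [ 0.058 -0.05   0.09 ]
 [ 0.059 -0.048  0.085]
 [ 0.059 -0.049  0.099]]
w1 0.006 [[0.034 0.022 0.006]
 [0.036 0.023 0.007]
 [0.036 0.021 0.006]
 [0.037 0.021 0.007]]
w1 0.055 [[ 0.056 -0.05   0.095]
 [ 0.056 -0.05   0.089]
 [ 0.056 -0.05   0.092]
 [ 0.056 -0.05   0.097]]
pos [ 0.5237 -0.1267  0.2002] -> shift cm [14.02  0.4   0.04] rot [-0.002 -0.     0.   ] j6 0.29 0.14 f [0.7 1.  0.2] t 2.0 gap 0.08534400730754353
pos [ 0.5237 -0.1267  0.2002] -> shift cm [19.62  0.4   0.05] rot [-0.002 -0.     0.   ] j6 0.29 0.14 f [0.7 1.  0.2] t 2.0 gap 0.08534400730754353
```

Request:
step_arm([
  [[5,0.4,0,0,0,0,0.5],[10,0.4,0,0,0,0,0.5],[13,0.4,0,0,0,0,0.5],[15,0.4,0,0,0,0,0.5],[17,0.4,0,0,0,0,0.5],[18.5,0.4,0,0,0,0,0.5],[19.5,0.4,0,0,0,0,0.5],[19.5,0.4,0,0,0,0,0.5],[19.5,0.4,0,0,0,0,0.5]],
], grip_force=30)

```text
time: 2.9
eef_pos: [0.526, -0.1235, 0.0057]
tool_rot: [0.182, 0.683, -0.182, 0.683]
contact_force: [-1.4, -0.4, 0.3]
finger_gap: 0.0426
```

Request:
step_arm([
  [[0,0,0,0,0,0,0],[0,0,0,0,0,0,0],[0,0,0,0,0,0,0],[0,0,0,0,0,0,0],[0,0,0,0,0,0,0]],
])

```text
time: 3.4
eef_pos: [0.5267, -0.1237, 0.0064]
tool_rot: [0.182, 0.682, -0.182, 0.684]
contact_force: [-0.6, 0.6, 5.3]
finger_gap: 0.0146
```

```bash
python3 -c "
from h import *
plan([.431,.237,.2],102.8)"
```

```text
pos [ 0.5267 -0.1237  0.0064] -> shift cm [-19.41  26.53 -26.2 ] rot [-0.744  0.002  0.001] j6 0.28 0.14 f [-0.6  0.6  5.3] t 3.4 gap 0.014570129416228154
```

Request:
step_arm([
  [[-1,0,0,0,0,0,0],[-3,0,0,0,0,0,0],[-6,0,0,0,0,0,0],[-10,0,0,0,0,0,0],[-14,0,0,0,0,0,0],[-17,0,0,0,0,0,0],[-17,0,0,0,0,0,0]],
])

```text
time: 4.1
eef_pos: [0.5283, -0.1242, 0.1807]
tool_rot: [0.182, 0.68, -0.182, 0.686]
contact_force: [0.3, -1.1, -0.7]
finger_gap: 0.0151
```

```bash
python3 -c "
from h import *
plan([.431,.237,.2],102.8)
d=snap('wrist'); cv2.imwrite('pics/w2.png',d['image'])"
```

```text
pos [ 0.5283 -0.1242  0.1807] -> shift cm [ -2.12  26.5  -26.4 ] rot [-0.744  0.009  0.002] j6 0.28 0.14 f [ 0.3 -1.1 -0.7] t 4.1 gap 0.015061389748386845
```

View pics/w2.png

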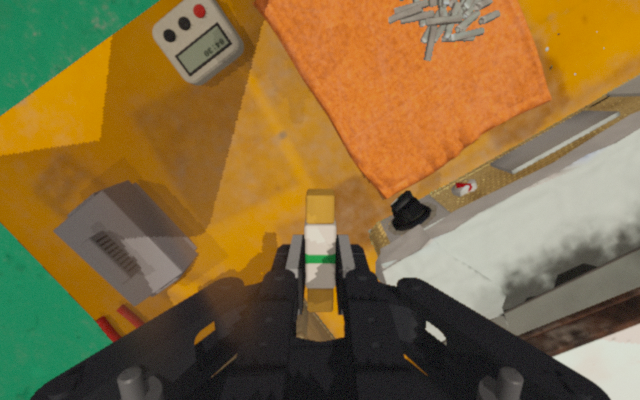

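Fuse held between the pads, centred at about (320,255). Next I'll measure how it sits in the hand, and look down at the base.

```bash
cat > fus.py <<'E'
from h import *
d=snap("wrist"); z=d["range_z"]; T=d["hand_eye"]; d["c2w"]=T; P=cloud(d)
m=(abs(P[...,1])<.006)&(abs(P[...,2])<.045)&(P[...,0]>-.02)&(P[...,0]<.006)&(z>0)
q=P[m]; o=np.argsort(q[:,2]); q=q[o]
for lo in np.arange(-.04,.04,.005):
    k=(q[:,2]>=lo)&(q[:,2]<lo+.005)
    if k.sum()>3: print(round(lo,3),k.sum(),np.median(q[k],0).round(4), d["image"][m][o][k].mean(0).astype(int))
print("tool z extent",q[[0,-1],2])
m2=(abs(P[...,2])<.034)&(abs(P[...,2])>.02)&(P[...,0]>-.011)&(P[...,0]<.0)&(abs(P[...,1])<.015)&(z>0)
print("cap y", np.percentile(P[m2][:,1],[2,50,98]).round(4))
E
python3 fus.py
```

```text
-0.035 317 [-0.0073  0.     -0.0325] [ 47 125 169]
-0.03 242 [-0.0088  0.     -0.0276] [ 58 148 195]
-0.025 242 [-0.0086  0.     -0.0225] [ 58 148 195]
-0.02 259 [-0.009   0.     -0.0173] [135 173 196]
-0.015 237 [-0.0097  0.     -0.0126] [187 204 214]
-0.01 221 [-0.0097  0.     -0.0075] [175 192 203]
-0.005 219 [-0.0097 -0.0004 -0.0026] [125 160 135]
-0.0 209 [-0.0099  0.0001  0.0023] [ 95 137  94]
0.005 191 [-0.0096  0.0001  0.0075] [137 152 163]
0.01 200 [-0.0096  0.0001  0.0123] [126 140 151]
0.015 160 [-0.009   0.0001  0.0173] [ 87 114 134]
0.02 195 [-0.0086  0.0001  0.0223] [ 37  94 131]
0.025 182 [-0.0086  0.0001  0.0275] [ 40 105 144]
0.03 92 [-0.0084 -0.0002  0.0312] [ 43 111 152]
tool z extent [-0.03343685  0.03336341]
cap y [-0.0074 -0.0009  0.0058]
```

Request:
step_arm([
  [[-2.1,26.5,-26.4,-0.744,0.009,0.002,0],[-2.1,26.5,-26.4,-0.744,0.009,0.002,0],[-2.1,26.5,-26.4,-0.744,0.009,0.002,0],[-2.1,26.5,-26.4,-0.744,0.009,0.002,0],[-2.1,26.5,-26.4,-0.744,0.009,0.002,0],[-2.1,26.5,-26.4,-0.744,0.009,0.002,0],[-2.1,26.5,-26.4,-0.744,0.009,0.002,0],[-2.1,26.5,-26.4,-0.744,0.009,0.002,0],[-2.1,26.5,-26.4,-0.744,0.009,0.002,0],[-2.1,26.5,-26.4,-0.744,0.009,0.002,0]],
])

```text
time: 5.2
eef_pos: [0.4275, 0.2378, 0.1948]
tool_rot: [-0.078, 0.706, 0.08, 0.699]
contact_force: [1.5, 0.1, -0.4]
finger_gap: 0.0154
```

```bash
python3 fus.py
python3 - <<'E'
from h import *
plan([.431,.237,.2],102.8)
d=snap("wrist"); cv2.imwrite("pics/w3.png",d["image"]); np.savez("w3.npz",**d)
E
```

```text
-0.035 329 [-0.0076 -0.0003 -0.0329] [ 46 115 154]
-0.03 241 [-0.0088 -0.0003 -0.0275] [ 58 147 194]
-0.025 228 [-0.0087  0.0002 -0.0225] [ 57 147 193]
-0.02 245 [-0.0091  0.0002 -0.0175] [141 171 192]
-0.015 222 [-0.0097 -0.0003 -0.0125] [178 195 208]
-0.01 223 [-0.0097 -0.0003 -0.0076] [143 158 170]
-0.005 219 [-0.0098 -0.0003 -0.0024] [ 91 126  95]
-0.0 210 [-0.0098  0.      0.0025] [ 91 123  97]
0.005 203 [-0.0097  0.0003  0.0075] [124 138 149]
0.01 203 [-0.0097 -0.0002  0.0124] [120 133 144]
0.015 163 [-0.0089  0.0003  0.0182] [ 74 107 130]
0.02 177 [-0.0086 -0.0002  0.0224] [ 36  93 129]
0.025 180 [-0.0085 -0.0002  0.0274] [ 36  93 129]
0.03 69 [-0.0084 -0.0002  0.0312] [ 40 106 147]
tool z extent [-0.03359357  0.03302072]
cap y [-0.0077 -0.0012  0.0055]
pos [0.4279 0.2372 0.195 ] -> shift cm [-0.5  -0.09  0.29] rot [-0.    -0.01  -0.004] j6 0.28 0.12 f [-0.4  0.2 -1. ] t 5.25 gap 0.014646074142137916
```

View pics/w3.png

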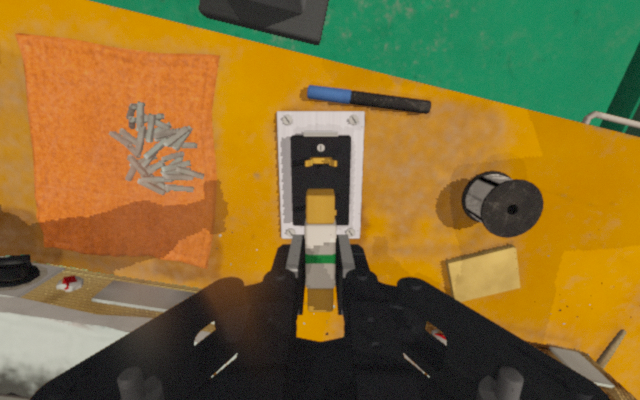

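The fuse sits square and centred in the hand, 1.8 mm behind the TCP. The base plate spans about (278,111) to (366,240), nearly square to the tool.

Run:
```python
from h import *
d=dict(np.load("w3.npz")); P=cloud(d); im=d["image"]; H,S,V=cv2.split(cv2.cvtColor(im,cv2.COLOR_BGR2HSV))
k=((S<60)&(V>110)); k[:105]=0;k[245:]=0;k[:,:268]=0;k[:,372:]=0
k=cv2.morphologyEx(k.astype(np.uint8),cv2.MORPH_OPEN,np.ones((2,2)))
c=np.vstack([x for x in cv2.findContours(k,0,1)[0] if cv2.contourArea(x)>15])[:,0].astype(float)
w=np.array([ray(d,u,v,.006)[:2] for u,v in c],np.float32); print("plate",cv2.minAreaRect(w*1000), "z",np.median(P[k>0][:,2]))
# side edges per row, front edge
a=np.radians(12.8);ex=np.array([np.cos(a),np.sin(a)]);ey=np.array([-ex[1],ex[0]])
L=[];Rr=[]
for v in range(125,228,3):
    u=np.where(k[v])[0]
    if len(u): L.append(ray(d,u[0]-.5,v,.006)[:2]); Rr.append(ray(d,u[-1]+.5,v,.006)[:2])
for n,e in(("L",L),("R",Rr)):
    e=np.array(e); t=(e-[.431,.237]); f=np.polyfit(t@ex,t@ey,1); r=t@ey-np.polyval(f,t@ex); g=abs(r)<.003; f=np.polyfit((t@ex)[g],(t@ey)[g],1); print(n,f.round(4),g.sum(),len(g))
u0=[ (np.where(k[:,u])[0][0]-.5) for u in range(290,355,5)]
print("front",np.median([(ray(d,u,v,.006)[:2]-[.431,.237])@ex for u,v in zip(range(290,355,5),u0)]).round(4),"expect -.075")
# fork brass front & block by depth
m=(H>12)&(H<30)&(S>120)&(V>90); m[:150]=0; m[168:]=0; m[:,:300]=0; m[:,:]=m&(np.arange(640)<342)
vv,uu=np.where(m); q=P[m]; t=q[:,:2]-[.431,.237]; print("fork",m.sum(),np.c_[t@ex,t@ey,q[:,2]].min(0).round(4),np.c_[t@ex,t@ey,q[:,2]].max(0).round(4),np.median(np.c_[t@ex,t@ey,q[:,2]],0).round(4))
m=(P[...,2]>.022)&(P[...,2]<.03)&(d["range_z"]>0); t=P[...,:2]-[.431,.237]; m&=(abs(t@ey)<.05)&(t@ex<0)&(t@ex>-.06)
q=t[m]; print("block",np.percentile(q@ex,[.5]),np.percentile(q@ey,[1,99]))
```

```text
plate ((435.97161865234375, 240.8250732421875), (157.50253295898438, 96.03699493408203), 12.83328628540039) z 0.006404172479334835
L [ 0.0024 -0.0454] 35 35
R [0.0036 0.0506] 35 35
front -0.0736 expect -.075
fork 242 [-0.0283 -0.0151  0.0244] [-0.0173  0.0192  0.0525] [-0.0252  0.002   0.0345]
block [-0.05293284] [-0.0302955   0.03223573]
```

```bash
python3 -c "
from h import *
plan([.4311,.2389,.08],102.9)"
```

```text
pos [0.4283 0.2369 0.1953] -> shift cm [11.53  0.08  0.43] rot [-0.003 -0.01  -0.004] j6 0.28 0.12 f [ 0.1  0.1 -0.2] t 5.3 gap 0.015298058868540179
```

Request:
step_arm([
  [[4,0,0.4,0,-0.01,-0.004,0],[8,0,0.4,0,-0.01,-0.004,0],[11.5,0,0.4,0,-0.01,-0.004,0],[11.5,0,0.4,0,-0.01,-0.004,0],[11.5,0,0.4,0,-0.01,-0.004,0],[11.5,0,0.4,0,-0.01,-0.004,0]],
])

```text
time: 5.9
eef_pos: [0.4333, 0.2391, 0.0832]
tool_rot: [-0.078, 0.701, 0.079, 0.705]
contact_force: [0.3, -0.0, -0.2]
finger_gap: 0.015
```

Run:
```python
from h import *
plan([.4311,.2389,.05],102.9)
d=snap("wrist"); np.savez("w4.npz",**d); im=d["image"]
cv2.imwrite("pics/w4.png",cv2.resize(im[60:320,180:460],None,fx=2.1,fy=2.1))
P=cloud(d); H,S,V=cv2.split(cv2.cvtColor(im,cv2.COLOR_BGR2HSV))
a=np.radians(12.9);ex=np.array([np.cos(a),np.sin(a)]);ey=np.array([-ex[1],ex[0]]); t=P[...,:2]-[.4311,.2389]; X=t@ex;Y=t@ey
m=(H>12)&(H<30)&(S>100)&(V>60)&(X<-.02)&(X>-.032)&(abs(Y)<.03)&(P[...,2]>.028)&(P[...,2]<.056)&(d["range_z"]>0)
for lo in np.arange(.03,.056,.003):
    k=m&(P[...,2]>=lo)&(P[...,2]<lo+.003)
    if k.sum()>3: y=np.sort(Y[k]); i=np.argmax(np.diff(y)); print(lo.round(3),k.sum(),"x",np.median(X[k]).round(4),"y",y[[0,i,i+1,-1]].round(4))
```

```text
pos [0.4333 0.2391 0.0832] -> shift cm [ 3.32  0.03 -0.24] rot [-0.003  0.005 -0.001] j6 0.28 0.12 f [ 0.3 -0.  -0.2] t 5.9 gap 0.01498997847864463
0.03 44 x -0.0284 y [-0.0115  0.0098  0.0106  0.0106]
0.033 231 x -0.0256 y [-0.0114  0.0096  0.0103  0.0103]
0.036 10 x -0.0282 y [-0.012  -0.0093  0.0082  0.0102]
0.039 16 x -0.0278 y [-0.0118 -0.0092  0.0081  0.0099]
0.042 28 x -0.0271 y [-0.0116 -0.0097  0.0079  0.0105]
0.045 72 x -0.0261 y [-0.0152 -0.0097  0.0079  0.0116]
0.048 117 x -0.0258 y [-0.0164 -0.0115  0.0102  0.0151]
0.051 32 x -0.0258 y [-0.0155 -0.0131  0.0119  0.0144]
```

View pics/w4.png

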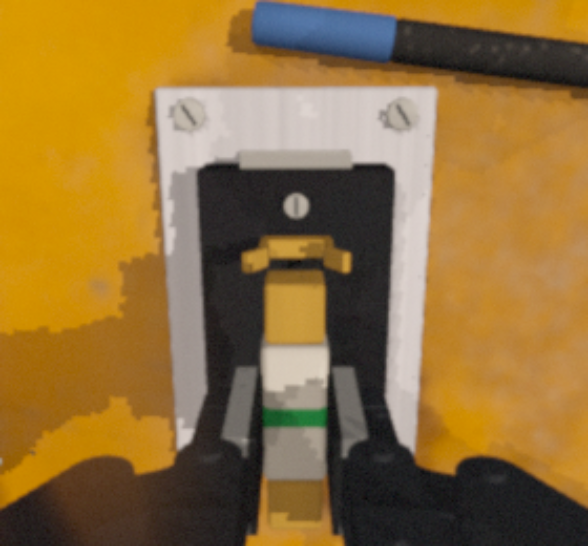

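The fork is centred 0.7 mm off my estimate in y and on it in x, and the fuse lines up with the fork mouth (crop about (297,250)). Descending.

Request:
step_arm([
  [[1.5,0,-0.24,0,0.005,0,0],[2,0,-0.24,0,0.005,0,0],[2.3,0,-0.24,0,0.005,0,0],[2.3,0,-0.24,0,0.005,0,0],[2.3,0,-0.24,0,0.005,0,0]],
])

```text
time: 6.45
eef_pos: [0.4297, 0.2388, 0.0588]
tool_rot: [-0.078, 0.703, 0.079, 0.702]
contact_force: [-0.3, 0.5, -0.2]
finger_gap: 0.0149
```

```bash
python3 -c "
from h import *
plan([.4313,.2382,.040],102.9)"
```

```text
pos [0.4297 0.2388 0.0588] -> shift cm [ 1.88 -0.1   0.15] rot [-0.002 -0.002 -0.001] j6 0.28 0.12 f [-0.3  0.5 -0.2] t 6.45 gap 0.014856841279888908
```

Request:
step_arm([
  [[0.4,-0.1,0.1,0,0,0,0],[0.8,-0.1,0.1,0,0,0,0],[1.2,-0.1,0.1,0,0,0,0],[1.6,-0.1,0.1,0,0,0,0],[1.8,-0.1,0.1,0,0,0,0],[1.8,-0.1,0.1,0,0,0,0],[1.8,-0.1,0.1,0,0,0,0]],
])

```text
time: 7.15
eef_pos: [0.4304, 0.2379, 0.0402]
tool_rot: [-0.079, 0.704, 0.079, 0.702]
contact_force: [-0.2, 0.3, -0.4]
finger_gap: 0.0151
```

```bash
python3 -c "
from h import *
plan([.4313,.2382,.039],102.9)"; python3 fus.py | grep -v 'tool z'
```

```text
pos [0.4304 0.2379 0.0402] -> shift cm [0.12 0.01 0.09] rot [-0.002 -0.003 -0.001] j6 0.28 0.12 f [-0.2  0.3 -0.4] t 7.15 gap 0.015099445692391713
-0.035 333 [-0.0078 -0.0003 -0.0329] [ 48 120 161]
-0.03 232 [-0.0089 -0.0003 -0.0276] [ 61 153 200]
-0.025 235 [-0.0087 -0.0003 -0.0225] [ 60 152 199]
-0.02 247 [-0.0091  0.0002 -0.0175] [145 177 198]
-0.015 229 [-0.0097 -0.0003 -0.0125] [185 201 214]
-0.01 220 [-0.0096 -0.0003 -0.0075] [151 166 178]
-0.005 214 [-0.0098 -0.     -0.0025] [ 92 129  96]
-0.0 209 [-0.0098  0.0002  0.0027] [ 95 128 101]
0.005 212 [-0.0097 -0.0002  0.0076] [128 142 154]
0.01 201 [-0.0097  0.0003  0.0127] [124 137 149]
0.015 161 [-0.0089 -0.0002  0.0181] [ 74 110 135]
0.02 175 [-0.0087 -0.0002  0.0226] [ 38  97 134]
0.025 171 [-0.0085  0.0003  0.0277] [ 39  99 136]
0.03 72 [-0.0085 -0.0002  0.0308] [ 47 116 156]
cap y [-0.013  -0.0012  0.0131]
```

No contact yet, with the fuse about 1 mm above its seat. Seating it, then releasing partly.

Request:
step_arm([
  [[0.1,0,0.05,0,0,0,0],[0.15,0,0.05,0,0,0,0],[0.15,0,0.05,0,0,0,0]],
])

```text
time: 7.5
eef_pos: [0.4311, 0.2381, 0.0394]
tool_rot: [-0.078, 0.703, 0.079, 0.702]
contact_force: [-2.0, -1.4, 5.1]
finger_gap: 0.0149
```

Request:
step_arm([
  [[0,0,0,0,0,0,0.3],[0,0,0,0,0,0,0.4],[0,0,0,0,0,0,0.4],[0,0,0,0,0,0,0.4],[-1,0,0,0,0,0,0.4],[-3,0,0,0,0,0,0.4],[-6,0,0,0,0,0,0.4],[-10,0,0,0,0,0,0.4],[-10,0,0,0,0,0,0.4]],
])

```text
time: 8.4
eef_pos: [0.4346, 0.2393, 0.1446]
tool_rot: [-0.078, 0.7, 0.08, 0.705]
contact_force: [1.2, -0.5, -0.3]
finger_gap: 0.0341
```

Run:
```python
from h import *
plan([.485,-.338,.25],95.9)
d=snap("wrist"); np.savez("w5.npz",**d); im=d["image"]
cv2.imwrite("pics/w5.png",cv2.resize(im[100:320,180:460],None,fx=2.5,fy=2.5))
P=cloud(d); a=np.radians(12.9);ex=np.array([np.cos(a),np.sin(a)]);ey=np.array([-ex[1],ex[0]]); t=P[...,:2]-[.4313,.2382]; X=t@ex;Y=t@ey
m=(abs(Y)<.006)&(abs(X)<.045)&(P[...,2]>.036)&(P[...,2]<.07)&(d["range_z"]>0)
for lo in np.arange(-.045,.045,.006):
    k=m&(X>=lo)&(X<lo+.006)
    if k.sum()>3: print(lo.round(3),k.sum(),P[k][:,2].mean().round(4))
k=(abs(X)<.015)&(abs(Y)<.02)&(P[...,2]>.045)&(P[...,2]<.054); print("body y",np.percentile(Y[k],[1,50,99]).round(4))
```

```text
pos [0.4346 0.2393 0.1446] -> shift cm [-10.72 -57.39  -7.8 ] rot [ 0.12   0.007 -0.002] j6 -0.71 0.12 f [ 1.2 -0.5 -0.3] t 8.4 gap 0.034054660593172414
-0.039 42 0.0434
-0.033 106 0.0482
-0.027 115 0.0481
-0.021 109 0.0484
-0.015 105 0.0491
-0.009 100 0.0491
-0.003 96 0.0492
0.003 93 0.0493
0.009 90 0.0491
0.015 81 0.0481
0.021 85 0.048
0.027 67 0.0479
body y [-0.0087 -0.001   0.0066]
```

View pics/w5.png

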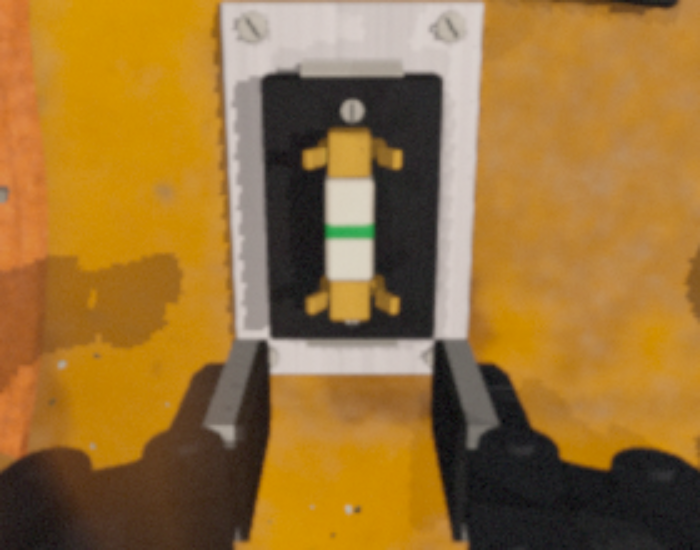

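The fuse is down in both forks: cap tops at 48 mm and body top at 49 mm, both as expected. I'll refine the base pose from this clear view and go to the cover.

Run:
```python
from h import *
d=dict(np.load("w5.npz")); im=d["image"]; H,S,V=cv2.split(cv2.cvtColor(im,cv2.COLOR_BGR2HSV)); P=cloud(d)
a=np.radians(12.9);ex=np.array([np.cos(a),np.sin(a)]);ey=np.array([-ex[1],ex[0]]); t=P[...,:2]-[.4313,.2382]; X=t@ex;Y=t@ey
for n,m,z in(("block",(V<80)&(abs(X)<.058)&(abs(Y)<.038)&(P[...,2]>.02),.026),("plate",(S<70)&(V>90)&(abs(X)<.085)&(abs(Y)<.06)&(abs(P[...,2]-.006)<.006),.006)):
    k=cv2.morphologyEx(m.astype(np.uint8),cv2.MORPH_OPEN,np.ones((3,3)))
    c=max(cv2.findContours(k,0,1)[0],key=cv2.contourArea)[:,0].astype(float)
    w=np.array([ray(d,u,v,z)[:2] for u,v in c],np.float32); r=cv2.minAreaRect(w*1000); q=np.array(r[0])/1000-[.4313,.2382]
    print(n,r,"off",(q@ex).round(4),(q@ey).round(4))
    v0=w-np.array([.4313,.2382]); print(" ext x",np.percentile(v0@ex,[2,98]).round(4),"y",np.percentile(v0@ey,[4,96]).round(4))
m=(H>12)&(H<30)&(S>100)&(V>60)&(abs(Y)<.03)&(abs(abs(X)-.0255)<.006)&(P[...,2]>.049)&(P[...,2]<.056)
for s in(-1,1):
    k=m&(X*s>0); y=Y[k]; print("fork",s,k.sum(),"x",np.median(X[k]).round(4),"ymid",((np.median(y[y>0])+np.median(y[y<0]))/2).round(4))
```

```text
block ((582.0875854492188, 272.97076416015625), (207.24917602539062, 311.3237609863281), 12.615937232971191) off 0.1547 0.0002
 ext x [0.0559 0.259 ] y [-0.1273  0.1273]
plate ((423.0877685546875, 236.3166046142578), (131.17962646484375, 95.25497436523438), 12.793256759643555) off -0.0084 -0.0
 ext x [-0.0741  0.057 ] y [-0.0474  0.0474]
fork -1 92 x -0.0255 ymid 0.0001
fork 1 68 x 0.0253 ymid -0.0002
```

Request:
step_arm([
  [[-5,-1,0,0,0,0,0.6],[-9,-5,-1,0.02,0,0,0.8],[-9.7,-57.4,-7.8,0.12,0.007,0,0.8],[-9.7,-57.4,-7.8,0.12,0.007,0,0.8],[-9.7,-57.4,-7.8,0.12,0.007,0,0.8],[-9.7,-57.4,-7.8,0.12,0.007,0,0.8],[-9.7,-57.4,-7.8,0.12,0.007,0,0.8],[-9.7,-57.4,-7.8,0.12,0.007,0,0.8],[-9.7,-57.4,-7.8,0.12,0.007,0,0.8],[-9.7,-57.4,-7.8,0.12,0.007,0,0.8]],
])

```text
time: 9.45
eef_pos: [0.4693, -0.2072, 0.2317]
tool_rot: [-0.036, 0.71, 0.037, 0.703]
contact_force: [1.7, 0.3, 0.2]
finger_gap: 0.0684
```

```bash
python3 -c "
from h import *
plan([.485,-.338,.24],95.9)"
```

```text
pos [ 0.4693 -0.2072  0.2317] -> shift cm [ -0.84 -13.17   0.21] rot [-0.    -0.01  -0.001] j6 -0.71 -0.67 f [1.7 0.3 0.2] t 9.45 gap 0.06835483460644586
```

The base centre is (0.4313, 0.2382) to within 0.2 mm: forks at ±25.4 mm, plate edges at ±47.4 mm.

Request:
step_arm([
  [[-0.8,-13,0.2,0,-0.01,0,0.8],[-0.8,-13,0.2,0,-0.01,0,0.8],[-0.8,-13,0.2,0,-0.01,0,0.8],[-0.8,-13,0.2,0,-0.01,0,0.8],[-0.8,-13,0.2,0,-0.01,0,0.8],[-0.8,-13,0.2,0,-0.01,0,0.8]],
])

```text
time: 10.05
eef_pos: [0.485, -0.3332, 0.2396]
tool_rot: [-0.036, 0.706, 0.037, 0.706]
contact_force: [0.3, 0.1, -0.2]
finger_gap: 0.0681
```

```bash
cat > cov.py <<'E'
from h import *
import sys
x0,y0,yaw,zt=map(float,sys.argv[1:5])
d=snap("wrist"); im=d["image"]; np.savez("wc.npz",**d); P=cloud(d); Z=P[...,2]-(zt-.07)
near=(np.hypot(P[...,0]-x0,P[...,1]-y0)<.075)&(d["range_z"]>0)
for n,lo,hi in(("rib",.063,.076),("top",.045,.055)):
    k=(near&(Z>lo)&(Z<hi)).astype(np.uint8); k=cv2.morphologyEx(k,cv2.MORPH_OPEN,np.ones((3,3)))
    c=max(cv2.findContours(k,0,1)[0],key=cv2.contourArea)[:,0]
    zz=np.median(P[...,2][k>0]); w=np.array([ray(d,u,v,zz)[:2] for u,v in c.astype(float)],np.float32); print(n,k.sum(),"z",zz.round(4),cv2.minAreaRect(w*1000),c.mean(0).astype(int))
E
python3 cov.py .485 -.338 5.9 .07; python3 -c "
from h import *
plan([.485,-.338,.08],95.9)
cv2.imwrite('pics/w6.png',np.load('wc.npz')['image'])"
```

```text
rib 634 z 0.0699 ((485.6768798828125, -340.39703369140625), (53.29436492919922, 13.918868064880371), 5.96306037902832) [313 177]
top 5332 z 0.0501 ((486.25225830078125, -339.9341735839844), (110.20094299316406, 72.65398406982422), 6.049173355102539) [314 170]
pos [ 0.4852 -0.333   0.24  ] -> shift cm [16.   -0.52 -0.07] rot [ 0.001 -0.    -0.001] j6 -0.71 -0.84 f [ 0.6  0.2 -0.5] t 10.1 gap 0.06834390583672949
```

View pics/w6.png

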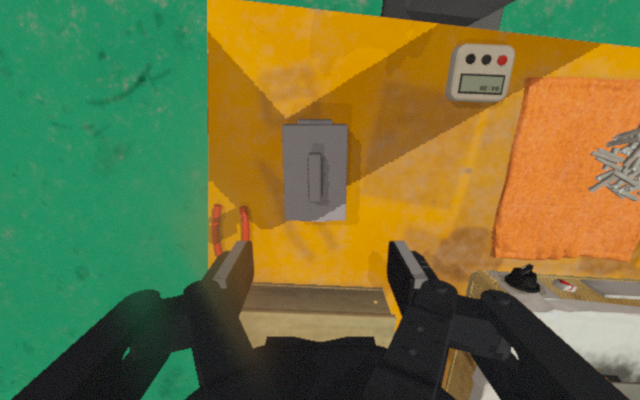

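The cover is seen from above with its rib at (315,177): centre (0.4857, -0.3404), yaw 6.0°, top at 70 mm.

```bash
python3 -c "
from h import *
plan([.4857,-.3404,.057],96.0)"
```

```text
pos [ 0.4852 -0.333   0.24  ] -> shift cm [18.3  -0.77 -0.02] rot [-0.    -0.    -0.001] j6 -0.72 -0.84 f [ 0.6  0.2 -0.5] t 10.1 gap 0.06834390583672949
```

Request:
step_arm([
  [[5,-0.6,0,0,0,0,0.6],[10,-0.6,0,0,0,0,0.6],[13,-0.6,0,0,0,0,0.6],[14,-0.6,0,0,0,0,0.6],[14,-0.6,0,0,0,0,0.6],[14,-0.6,0,0,0,0,0.6]],
])

```text
time: 10.7
eef_pos: [0.4872, -0.3406, 0.1022]
tool_rot: [-0.037, 0.705, 0.036, 0.707]
contact_force: [0.1, -1.1, -0.2]
finger_gap: 0.0511
```

```bash
python3 cov.py .4857 -.3404 5.9 .07;python3 -c "
from h import *
plan([.4857,-.3404,.057],96.0)"
```

```text
rib 1788 z 0.07 ((485.57489013671875, -339.919189453125), (54.001007080078125, 14.874748229980469), 6.0123186111450195) [322 222]
top 13479 z 0.0501 ((486.20489501953125, -339.8585205078125), (110.63365936279297, 72.42507934570312), 6.019717693328857) [322 206]
pos [ 0.4875 -0.341   0.1027] -> shift cm [ 4.57  0.1  -0.19] rot [-0.001  0.003  0.003] j6 -0.72 -0.85 f [ 0.4 -0.4 -0.4] t 10.75 gap 0.051309126941431527
```

Request:
step_arm([
  [[2,0.1,-0.19,0,0.003,0.003,0.5],[3.5,0.1,-0.19,0,0.003,0.003,0.5],[4.5,0.1,-0.19,0,0.003,0.003,0.5],[4.5,0.1,-0.19,0,0.003,0.003,0.5],[4.5,0.1,-0.19,0,0.003,0.003,0.5]],
], grip_force=80)

```text
time: 11.25
eef_pos: [0.4847, -0.34, 0.0564]
tool_rot: [-0.036, 0.707, 0.037, 0.706]
contact_force: [0.6, 0.4, 0.2]
finger_gap: 0.0429
```

Request:
step_arm([
  [[0,0,0,0,0,0,0],[0,0,0,0,0,0,0],[0,0,0,0,0,0,0],[0,0,0,0,0,0,0],[0,0,0,0,0,0,0]],
])

```text
time: 11.75
eef_pos: [0.4846, -0.3397, 0.0563]
tool_rot: [-0.036, 0.707, 0.037, 0.706]
contact_force: [-0.6, 1.4, 6.3]
finger_gap: 0.0117
```

Request:
step_arm([
  [[-1,0,0,0,0,0,0],[-2,0,0,0,0,0,0],[-4,0,0,0,0,0,0],[-8,0,0,0,0,0,0],[-12,0,0,0,0,0,0],[-15,0,0,0,0,0,0],[-15,0,0,0,0,0,0]],
])

```text
time: 12.45
eef_pos: [0.4867, -0.342, 0.2114]
tool_rot: [-0.038, 0.705, 0.035, 0.708]
contact_force: [0.3, -0.6, -0.1]
finger_gap: 0.0118
```

```bash
python3 -c "
from h import *
plan([.4313,.2382,.21],102.8)
d=snap('wrist'); np.savez('w7.npz',**d); cv2.imwrite('pics/w7.png',d['image'])"
```

```text
pos [ 0.4867 -0.342   0.2114] -> shift cm [-0.11 58.28  0.47] rot [-0.12   0.004  0.005] j6 0.28 -0.85 f [ 0.3 -0.6 -0.1] t 12.45 gap 0.011822933563895178
```

View pics/w7.png

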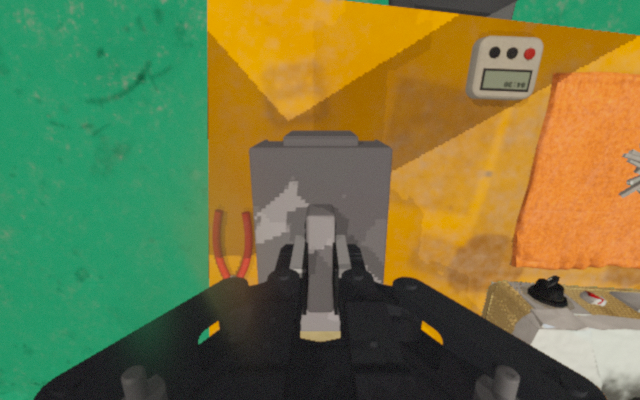

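The cover is held by the rib at (320,260). Measuring its pose in the hand, then carrying it over the base.

```bash
cat > ch.py <<'E'
from h import *
s=monitor.get_state(); d=snap("wrist"); d["c2w"]=d["hand_eye"]; P=cloud(d); z=d["range_z"]>0
X,Y,Z=P[...,0],P[...,1],P[...,2]
m=z&(abs(Y)<.0055)&(abs(Z)<.035)&(X>-.025)&(X<-.006); q=P[m]
f=np.polyfit(q[:,2],q[:,0],1); g=abs(q[:,0]-np.polyval(f,q[:,2]))<.001; f=np.polyfit(q[g,2],q[g,0],1)
print("rib top tool-x at z=0",f[1].round(4),"slope",f[0].round(4),"z ext",np.percentile(q[g,2],[.5,99.5]).round(4))
m=z&(X>-.002)&(X<.016)&(abs(Y)<.038)&(abs(Y)>.012)&(Z<-.01)&(Z>-.057); q=P[m]
A=np.c_[np.ones(len(q)),q[:,1],q[:,2]]; c=np.linalg.lstsq(A,q[:,0],rcond=None)[0]; r=q[:,0]-A@c; g=abs(r)<.0015; c=np.linalg.lstsq(A[g],q[g,0],rcond=None)[0]; print("top plane x,dy,dz",c.round(4),g.sum(),len(g))
m=z&(abs(X-c[0])<.004)&(Z<-.02)&(Z>-.075)&(abs(Y)<.05); 
for lo in(-.055,-.045,-.035,-.025):
    k=m&(Z>lo)&(Z<lo+.008); print("Z",lo,"y edges",np.percentile(Y[k],[.5,99.5]).round(4),"mid",np.percentile(Y[k],[.5,99.5]).mean().round(4))
k=m&(abs(Y)<.03); print("front edge z",np.percentile(Z[k],.3).round(4))
E
python3 ch.py
```

```text
rib top tool-x at z=0 -0.0138 slope -0.0106 z ext [-0.0247  0.0276]
top plane x,dy,dz [ 0.0059 -0.0099 -0.0109] 6948 7836
Z -0.055 y edges [-0.0366  0.0351] mid -0.0008
Z -0.045 y edges [-0.0367  0.035 ] mid -0.0009
Z -0.035 y edges [-0.0366  0.0351] mid -0.0008
Z -0.025 y edges [-0.0367  0.0349] mid -0.0009
front edge z -0.0537
```

Request:
step_arm([
  [[-1.5,5,0,-0.01,0,0,0],[-1.5,58,0.5,-0.12,0.004,0.005,0],[-1.5,58,0.5,-0.12,0.004,0.005,0],[-1.5,58,0.5,-0.12,0.004,0.005,0],[-1.5,58,0.5,-0.12,0.004,0.005,0],[-1.5,58,0.5,-0.12,0.004,0.005,0],[-1.5,58,0.5,-0.12,0.004,0.005,0],[-1.5,58,0.5,-0.12,0.004,0.005,0],[-1.5,58,0.5,-0.12,0.004,0.005,0],[-1.5,58,0.5,-0.12,0.004,0.005,0]],
])

```text
time: 13.55
eef_pos: [0.4358, 0.1573, 0.2201]
tool_rot: [-0.076, 0.706, 0.081, 0.699]
contact_force: [1.8, -0.3, -1.1]
finger_gap: 0.0117
```

```bash
python3 -c "
from h import *
plan([.4313,.2382,.2],102.8)"
```

```text
pos [0.4358 0.1573 0.2201] -> shift cm [2.07 7.97 1.37] rot [-0.    -0.009 -0.009] j6 0.28 -0.06 f [ 1.8 -0.3 -1.1] t 13.55 gap 0.011658977234550878
```

Request:
step_arm([
  [[1,7.9,1.2,0,-0.009,-0.009,0],[2,7.9,1.2,0,-0.009,-0.009,0],[2,7.9,1.2,0,-0.009,-0.009,0],[2,7.9,1.2,0,-0.009,-0.009,0],[2,7.9,1.2,0,-0.009,-0.009,0]],
])

```text
time: 14.05
eef_pos: [0.4312, 0.2346, 0.2017]
tool_rot: [-0.079, 0.702, 0.078, 0.703]
contact_force: [-0.3, -0.2, -0.2]
finger_gap: 0.0116
```

```bash
python3 ch.py
python3 - <<'E'
from h import *
plan([.4301,.2379,.12],102.8)
d=dict(np.load("wc.npz")); P=cloud(d)
m=(abs(P[...,2]-.05)<.004)&(np.hypot(P[...,0]-.4856,P[...,1]+.34)<.06)&(d["range_z"]>0); q=P[m]-[.4856,-.34,0]
A=np.c_[np.ones(len(q)),q[:,:2]]; c=np.linalg.lstsq(A,q[:,2],rcond=None)[0]; print("bench cover plane world (z,dx,dy)",c.round(4))
d=snap("wrist"); np.savez("w8.npz",**d); cv2.imwrite("pics/w8.png",d["image"])
P=cloud(d); m=(abs(P[...,2]-.186)<.02)&(np.hypot(P[...,0]-.43,P[...,1]-.238)<.065)&(d["range_z"]>0); q=P[m]-[.43,.238,0]
for i in range(4):
    A=np.c_[np.ones(len(q)),q[:,:2]]; c=np.linalg.lstsq(A,q[:,2],rcond=None)[0]; q=q[abs(q[:,2]-A@c)<(.006,.003,.002,.0015)[i]]
print("held plane world",c.round(4),len(q))
E
```

```text
rib top tool-x at z=0 -0.0139 slope -0.0099 z ext [-0.0247  0.0274]
top plane x,dy,dz [ 0.0058 -0.0103 -0.0108] 7015 7847
Z -0.055 y edges [-0.0366  0.0349] mid -0.0008
Z -0.045 y edges [-0.0367  0.035 ] mid -0.0008
Z -0.035 y edges [-0.0367  0.035 ] mid -0.0009
Z -0.025 y edges [-0.0367  0.0349] mid -0.0009
front edge z -0.0538
pos [0.4316 0.2344 0.2021] -> shift cm [ 8.21  0.38 -0.09] rot [-0.002  0.002  0.001] j6 0.28 0.11 f [-0.1 -0.5 -0.5] t 14.1 gap 0.01184088067166571
bench cover plane world (z,dx,dy) [ 0.0501 -0.0003  0.0006]
held plane world [0.196  0.0012 0.0096] 13814
```

The cover is tilted about 0.01 rad in the hand, so I'll compensate for that while lowering to a hover above the block.

Request:
step_arm([
  [[3,0.4,-0.1,0,0.0125,-0.009,0],[6,0.4,-0.1,0,0.0125,-0.009,0],[9,0.4,-0.1,0,0.0125,-0.009,0],[9.6,0.4,-0.1,0,0.0125,-0.009,0],[9.6,0.4,-0.1,0,0.0125,-0.009,0],[9.6,0.4,-0.1,0,0.0125,-0.009,0]],
])

```text
time: 14.75
eef_pos: [0.4312, 0.2391, 0.1078]
tool_rot: [-0.082, 0.705, 0.075, 0.701]
contact_force: [1.0, -0.2, -1.9]
finger_gap: 0.0115
```

```bash
python3 - <<'E'
from h import *
plan([.4301,.2379,.082],102.8)
d=snap("wrist"); np.savez("w9.npz",**d); cv2.imwrite("pics/w9.png",d["image"]); plan([.4301,.2379,.082],102.8)
E
python3 ch.py
```

```text
pos [0.4312 0.2391 0.1078] -> shift cm [ 2.58 -0.07 -0.11] rot [-0.001 -0.007  0.009] j6 0.28 0.13 f [ 1.  -0.2 -1.9] t 14.75 gap 0.011459720276533575
pos [0.4314 0.2393 0.1081] -> shift cm [ 2.61 -0.09 -0.14] rot [-0.001 -0.006  0.009] j6 0.28 0.13 f [ 1.   0.1 -0.5] t 14.8 gap 0.01158529260238309
rib top tool-x at z=0 -0.0138 slope -0.011 z ext [-0.0249  0.0274]
top plane x,dy,dz [ 0.0059 -0.0093 -0.0098] 7018 7858
Z -0.055 y edges [-0.0366  0.035 ] mid -0.0008
Z -0.045 y edges [-0.0367  0.0349] mid -0.0009
Z -0.035 y edges [-0.0368  0.0351] mid -0.0008
Z -0.025 y edges [-0.0368  0.0349] mid -0.0009
front edge z -0.0539
```

View pics/w9.png

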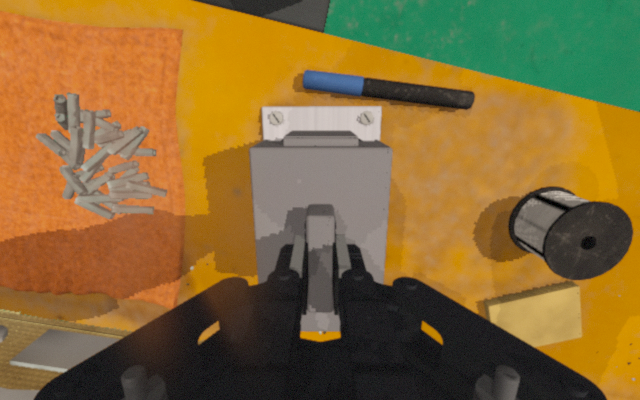

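The cover (u 251–390) is centred over the plate (u 262–382). Lowering to just above engagement with the lateral correction.

Request:
step_arm([
  [[0.8,-0.08,-0.13,0,0.002,0,0],[1.5,-0.08,-0.13,0,0.002,0,0],[2.2,-0.08,-0.13,0,0.002,0,0],[2.2,-0.08,-0.13,0,0.002,0,0],[2.2,-0.08,-0.13,0,0.002,0,0]],
])

```text
time: 15.35
eef_pos: [0.4284, 0.2378, 0.0839]
tool_rot: [-0.083, 0.707, 0.075, 0.699]
contact_force: [-0.8, -0.6, -1.2]
finger_gap: 0.0122
```

```bash
python3 -c "
from h import *
plan([.4301,.2379,.066],102.8)"
```

```text
pos [0.4284 0.2378 0.0839] -> shift cm [ 1.79 -0.01  0.19] rot [-0.    -0.012  0.009] j6 0.28 0.12 f [-0.8 -0.6 -1.2] t 15.35 gap 0.012166847707974921
```

Request:
step_arm([
  [[0,0,0.15,0,-0.003,0,0],[0,0,0.15,0,-0.003,0,0],[0,0,0.15,0,-0.003,0,0],[0,0,0.15,0,-0.003,0,0]],
])

```text
time: 15.75
eef_pos: [0.4303, 0.2383, 0.0845]
tool_rot: [-0.082, 0.705, 0.075, 0.7]
contact_force: [-0.1, 0.4, -1.3]
finger_gap: 0.0119
```

```bash
python3 -c "
from h import *
plan([.4301,.2379,.066],102.8)"
```

```text
pos [0.4303 0.2383 0.0845] -> shift cm [ 1.85 -0.02 -0.02] rot [-0.    -0.008  0.009] j6 0.28 0.12 f [-0.1  0.4 -1.3] t 15.75 gap 0.011898046566452478
```

Request:
step_arm([
  [[0.2,0,0,0,0,0,0],[0.4,0,0,0,0,0,0],[0.6,0,0,0,0,0,0],[0.8,0,0,0,0,0,0],[0.8,0,0,0,0,0,0]],
])

```text
time: 16.25
eef_pos: [0.4302, 0.2382, 0.0764]
tool_rot: [-0.082, 0.705, 0.075, 0.7]
contact_force: [-1.6, -0.2, 0.9]
finger_gap: 0.012
```

Request:
step_arm([
  [[0.2,0,0,0,0,0,0],[0.4,0,0,0,0,0,0],[0.6,0,0,0,0,0,0],[0.6,0,0,0,0,0,0]],
])

```text
time: 16.65
eef_pos: [0.4312, 0.2386, 0.0718]
tool_rot: [-0.082, 0.704, 0.075, 0.701]
contact_force: [-0.6, -0.4, 9.9]
finger_gap: 0.0116
```

```bash
python3 -c "
from h import *
plan([.4301,.2379,.066],102.8)";python3 ch.py
```

```text
pos [0.4312 0.2386 0.0718] -> shift cm [ 0.58 -0.03 -0.12] rot [-0.    -0.006  0.009] j6 0.28 0.12 f [-0.6 -0.4  9.9] t 16.65 gap 0.011619002298234603
rib top tool-x at z=0 -0.0139 slope 0.0057 z ext [-0.0248  0.0277]
top plane x,dy,dz [ 0.0058 -0.0087  0.007 ] 7020 7928
Z -0.055 y edges [-0.0366  0.0349] mid -0.0009
Z -0.045 y edges [-0.0367  0.0349] mid -0.0009
Z -0.035 y edges [-0.0367  0.035 ] mid -0.0008
Z -0.025 y edges [-0.037   0.0349] mid -0.0011
front edge z -0.0541
```

The hooks are on the catches at about 10 N. Pressing on.

Request:
step_arm([
  [[0.2,0,-0.1,0,0,0,0],[0.4,0,-0.1,0,0,0,0],[0.6,0,-0.1,0,0,0,0],[0.6,0,-0.1,0,0,0,0],[0.7,0,-0.1,0,0,0,0],[0.7,0,-0.1,0,0,0,0]],
])

```text
time: 17.3
eef_pos: [0.4287, 0.2379, 0.0661]
tool_rot: [-0.082, 0.705, 0.075, 0.7]
contact_force: [-10.2, -3.7, 28.4]
finger_gap: 0.0116
```

```bash
python3 -c "
from h import *
plan([.4301,.2379,.066],102.8)";python3 ch.py; python3 cov.py .4313 .2382 12.8 .08
```

```text
pos [0.4287 0.2379 0.0661] -> shift cm [ 0.01 -0.03  0.14] rot [ 0.    -0.008  0.009] j6 0.28 0.12 f [-10.2  -3.7  28.4] t 17.3 gap 0.011638194718759216
rib top tool-x at z=0 -0.0139 slope -0.0152 z ext [-0.0249  0.0275]
top plane x,dy,dz [ 0.0058 -0.0088 -0.0166] 6988 7843
Z -0.055 y edges [-0.0367  0.0349] mid -0.0009
Z -0.045 y edges [-0.0367  0.0349] mid -0.0009
Z -0.035 y edges [-0.0368  0.0348] mid -0.001
Z -0.025 y edges [-0.0367  0.0349] mid -0.0009
front edge z -0.0538
rib 3248 z 0.08 ((427.93975830078125, 238.955078125), (54.67974090576172, 36.943695068359375), 35.37050247192383) [319 256]
top 14207 z 0.0601 ((413.804443359375, 233.50418090820312), (77.85665893554688, 72.27940368652344), 12.851624488830566) [320 208]
```

Request:
step_arm([
  [[0,0,0.15,0,0,0,0],[0.1,0,0.15,0,0.01,0,0],[0.1,0,0.15,0,0.01,0,0],[0.1,0,0.15,0,0.01,0,0]],
])

```text
time: 17.8
eef_pos: [0.4286, 0.2378, 0.0661]
tool_rot: [-0.083, 0.709, 0.075, 0.696]
contact_force: [-17.5, -5.4, 41.4]
finger_gap: 0.0117
```

```bash
python3 -c "
from h import *
plan([.4301,.2379,.066],102.8)";python3 ch.py
```

```text
pos [0.4286 0.2378 0.0661] -> shift cm [ 0.   -0.03  0.15] rot [ 0.    -0.02   0.009] j6 0.28 0.12 f [-17.5  -5.4  41.4] t 17.8 gap 0.01172085886585684
rib top tool-x at z=0 -0.014 slope -0.0274 z ext [-0.025   0.0275]
top plane x,dy,dz [ 0.0057 -0.0097 -0.0286] 7075 7777
Z -0.055 y edges [-0.0368  0.0349] mid -0.001
Z -0.045 y edges [-0.0367  0.0349] mid -0.0009
Z -0.035 y edges [-0.0367  0.035 ] mid -0.0009
Z -0.025 y edges [-0.0367  0.035 ] mid -0.0009
front edge z -0.0536
```

The height stayed at 66.1 mm while the force rose from 28 to 41 N, so the cover is at a hard stop. Relaxing the press, releasing and inspecting.

Request:
step_arm([
  [[-0.15,0,0,0,-0.015,0.005,0],[-0.2,0,-0.1,0,-0.02,0.009,0],[-0.2,0,-0.1,0,-0.02,0.009,0.1],[-0.2,0,-0.1,0,-0.02,0.009,0.4],[-0.2,0,-0.1,0,-0.02,0.009,0.5],[-0.2,0,-0.1,0,-0.02,0.009,0.5],[-2,0,-0.1,0,-0.02,0.009,0.5],[-6,0,-0.1,0,-0.02,0.009,0.5],[-10,0,0,0,-0.02,0.009,0.5],[-10,0,0,0,-0.02,0.009,0.5]],
])

```text
time: 18.85
eef_pos: [0.4357, 0.2407, 0.1672]
tool_rot: [-0.078, 0.699, 0.079, 0.706]
contact_force: [-0.0, -0.1, -0.7]
finger_gap: 0.0426
```

```bash
python3 cov.py .4313 .2382 12.8 .08
python3 - <<'E'
from h import *
plan([.4301,.2379,.066],102.8)
d=dict(np.load("wc.npz")); P=cloud(d)
a=np.radians(12.8);ex=np.array([np.cos(a),np.sin(a)]);ey=np.array([-ex[1],ex[0]]); t=P[...,:2]-[.4313,.2382]; X=t@ex;Y=t@ey
m=(abs(P[...,2]-.06)<.004)&(abs(X)<.053)&(abs(Y)<.034)&(d["range_z"]>0); A=np.c_[np.ones(m.sum()),X[m],Y[m]]; print("plane",np.linalg.lstsq(A,P[m][:,2],rcond=None)[0].round(4),m.sum())
cv2.imwrite("pics/w10.png",cv2.resize(d["image"][60:330,180:460],None,fx=2.1,fy=2.1))
E
```

```text
rib 1144 z 0.0799 ((430.10711669921875, 237.03465270996094), (54.05963134765625, 14.756697654724121), 13.200138092041016) [318 190]
top 9069 z 0.0601 ((430.7941589355469, 237.2869873046875), (111.0611801147461, 72.56558227539062), 12.788930892944336) [318 180]
pos [0.4344 0.2402 0.1647] -> shift cm [ 9.87 -0.13 -0.54] rot [-0.     0.007 -0.   ] j6 0.28 0.12 f [ 0.2 -0.  -1. ] t 18.9 gap 0.04272737624687386
plane [ 0.0601 -0.0003  0.0005] 7888
```

View pics/w10.png

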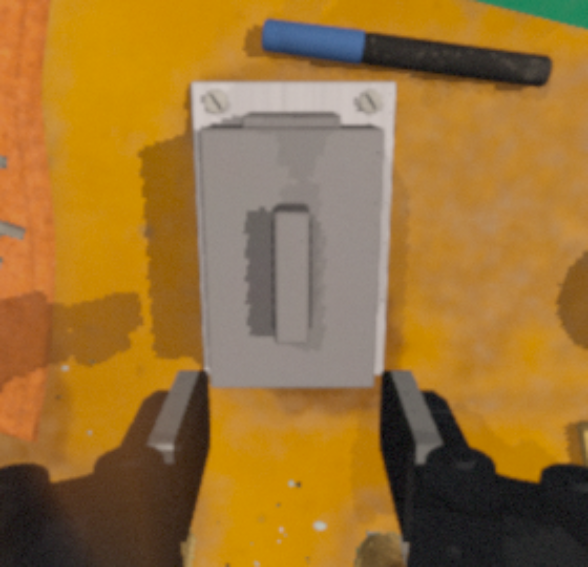

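The cover is level, with the rib centre at 69.9 mm and about 1.3 mm off centre, and the fingers are clear. One last check of the bystanders, then hand-in.

Run:
```python
from h import *
d=snap("top"); P=cloud(d); P0=cloud(dict(np.load("top0.npz")))
for n,(u0,v0,u1,v1) in dict(timer=(375,210,415,246),spool=(145,185,190,225)).items():
    f=lambda Q:(lambda q:np.median(q[q[:,2]>.012],0).round(3))(Q[v0:v1,u0:u1].reshape(-1,3)); print(n,f(P0),f(P))
print(np.abs(d["image"][230:243,205:262].astype(int)-np.load("top0.npz")["image"][230:243,205:262]).mean())
print(robot.hand_in())
```

```text
timer [ 0.354 -0.159  0.018] [ 0.353 -0.159  0.018]
spool [0.409 0.435 0.044] [0.345 0.201 0.682]
19.824111560953668
the job is handed in; nothing more can be done
None
```

The fuse is seated in both forks, the cover is pressed fully home on the base, and the job is handed in at about 19 s. The hand-in gave no verdict.

**Last checks**
- **Fuse:** after release, the wrist depth showed cap tops at 48 mm and ceramic top at 49 mm, exactly the seated heights. It was centred to about 1 mm.
- **Cover:** I pressed to 41 N. The height stayed at 66.1 mm as the force rose from 28 to 41 N, so it was at a hard stop. After release the rib centre was at 69.9 mm, level within 0.001 rad, about 1.3–1.7 mm off centre, yaw matching the base within about 0.5°. The gripper was open and about 10 cm above.
- **Catches:** they are hidden under the clip arms, so I did not see them. I infer that both snapped from the height and level.

**Checks that failed or disagreed**
- The final top-view check confirmed only the timer as unmoved.
- For the spool, the depth patch read 0.68 m high, which is the arm blocking the view rather than the spool itself. The marker patch changed too, probably for the same reason. In the last wrist views before the press, both lay where expected; after release the marker still did, and only the edge of the spool was in that crop. Nothing was moved near either.
- The cover looked tilted by about 0.01 rad while held, and by about 0.009 rad under the press. That was gone after release.

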